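# Take the grinding cup off the seed mill

## Task

Take the grinding cup off the seed mill: press the mill's release button all the way down, twist the cup anticlockwise (seen from above) about a quarter turn until it comes up against its stop, lift it straight off and set it down gently, upright, in the middle of the round cork mat, then let go. Never force the mill or the cup: press, turn and pull no harder than is needed to feel the button bottom, the stop and the release, and leave the tub, the jar and the brush where they are.

Things in the scene. Friction and masses are not known exactly. Their poses are not given: they have to be found in the camera images.
- base: Seed mill base, fixed: grey box with steel deck, 60 mm high. Origin on the table under the cup's axis, z up; the box reaches -115 to +75 mm in x, +-70 mm in y. More than 45 N between cup and mill (jammed on the stop, lock or lips), or more than 40 N of the robot on the mill or its button, damages it.
- mount (a point): Bayonet mount, hidden under the cup: point on the deck on the cup's axis, 60 mm up; axes as the base's. Two lips hold the cup's lugs down. Anticlockwise 55 to 90 degrees from locked (differs from mill to mill, unseen) a hard stop ends the turn with the lugs in the lips' gaps (also free some 2 degrees before). Under the lips the cup can rise under 1 mm. Collar: 48 mm radius, 12.5 mm high.
- mount_spring (a point): Top of the sprung coupling under the cup, on its axis, 61.5 mm up, hidden. It pushes the cup up with about 9 N, so the lugs rub lightly under the lips as it turns (under 0.3 N m; the stop is far stiffer, about 1 N m per 2 degrees for a stiff arm); once the lugs are in the gaps it can push the cup up about 5 mm.
- cup: Grinding cup, loose, 0.25 to 0.45 kg, starts locked, x within 2 degrees of the base's x. Origin at its underside's centre, 61.5 mm up when locked; z up. Steel, 66 mm across; two lugs at the foot along +-x (to 42 mm from the axis, 24 mm wide, 6 mm high), 1.5 mm play in the mount; drip skirt of 48 mm radius 15 to 19 mm up; black lid of 34 mm radius, top 39 mm up.
- cup_bar (a point): Centre of the black bar grip on the cup's lid, on the cup's axis, 53 mm above its underside; axes as the cup's. The bar is 16 mm thick (along x), 50 mm long (along y), and rises 29 mm from the lid to 15 mm above this point. Grip it from above across its 16 mm.
- button_top (a point): Centre of the top of the release button: round, black, 26 mm across, on the deck at (-80, -18) mm in the base's frame; top 80 mm above the table when up. A steel tongue from it blocks one lug. It slides straight down 8 mm against about 3 N of friction to a hard bottom and stays where it is left; the lug is free from 6.5 mm on.
- release (a joint): Travel of the release button: 0 up, 0.008 m fully down.
- mat: Round cork mat, fixed to the table, 150 mm across, 8 mm thick. Origin at the centre of its underside.
- tub: Bystander: open white plastic tub, 104 mm across, 100 mm tall, origin at the centre of its underside. Must not be moved.
- jar: Bystander: closed white jar, 76 mm across, 75 mm tall, origin at the centre of its underside. Must not be moved.
- brush: Bystander: flat brush lying on the table, handle to its -x. Must not be moved.
There are look-alikes about, which are no part of the job. What is shaped like the cup but orange or purple is not meant.

How it is judged (in metres and radians):
On the way, in this order (a step that is already met when the one before it is completed fails the run):
1. the release button is pressed down with the cup still locked (value of joint release above 0.0065 m and angle between the x axis of cup and the x axis of base, either way round below 0.3 rad and z of cup in the frame of base below 0.066 m), for 0.1 s.
2. the cup is turned at least 45 degrees while still in the mount (angle between the x axis of cup and the x axis of base, either way round above 0.8 rad and z of cup in the frame of base below 0.075 m and horizontal distance between cup and base below 0.006 m), for 0.1 s.
3. the cup is lifted clear of the mount, upright (z of cup in the frame of base above 0.085 m and angle between cup's own z axis and vertical below 0.25 rad), for 0.05 s.
At the end, for the whole second after the job is handed in: The cup stands upright (within 0.06 rad) and still on the cork mat, its axis within 30 mm of the mat's centre, released; the release button is still down (6.5 mm or more) (horizontal distance between cup and mat below 0.03 m and z of cup in the frame of mat between 0.005 and 0.012 m and angle between cup's own z axis and vertical below 0.06 rad and linear speed of cup below 0.02 m/s and value of joint release above 0.0065 m); the robot touches nothing.
It fails at once if more than 45 N between the cup and the mill (contact force between cup and base above 45 N).
It fails at once if the robot pushes the mill or its button with more than 40 N (contact force between any of the fingers, the arm and base above 40 N).
It fails at once if the cup is dropped or banged down (more than 40 N on the mat) (contact force between cup and mat above 40 N).
It fails at once if the tub, the jar or the brush moved by more than 20 mm (distance of any of tub, jar, brush from where it was at the start of the episode above 0.02 m).
It also fails if it takes over 72 s, if anything falls off the work surface, if the arm or the gripper's body presses on something with over 40 N, if the wrist force passes 120 N, or if a joint passes its speed limit or range.

## Robot

A 6-joint arm with a two-finger parallel gripper is mounted at the origin on the work surface. World frame = base frame: x ahead of the robot, y to its left, z up, the work surface at z = 0. Lengths are in mm, angles in rad, forces in N, time in s.
With the tool pointing down it reaches from about 275 to 750 mm from the base axis. Payload 10.2 kg.
Tool frame: the origin (TCP) lies between the finger pads; the fingertips stand 17 mm ahead of it and the grasp point (between the pads) lies 2 mm behind it (tips_ahead is the distance from the TCP to the fingertips, in mm); z points along the fingers, y is the line along which they close (so a half turn about z gives the same grasp; the last joint's range is limited). The gripper opens to 85 mm and grips with 20 to 120 N. Pads are 22 mm wide; open, the fingers measure 114 mm over their backs; the gripper's body (76 mm by 85 mm) begins 54 mm behind the grasp point. The pads swing forward as they close: fully open they stand 13 mm farther back than shut.
Start: joints at [0.942, 0.313, 1.498, -0, 1.331, -0.223], TCP at [207.259, 482.364, 211.494] pointing down, gripper open.
Joint ranges: [-2.94, 2.94], [-0.97, 2.17], [0.19, 2.56], [-1.23, 4.37], [0.02, 3.11], [-2.88, 2.88]. Speed limits (rad/s): [2.39, 2.39, 3.01, 3.14, 3.14, 3.14].

## Interface

Orientations are given as a unit quaternion [w, x, y, z].
In Python, from rig import sense, capture, finish_job, boxes_of, tips_ahead gives the robot as it stands.
- The arm moves only by the tool drive_tool, never from a script. Its argument "commands" is text: rows parted by semicolons, each of 7 numbers parted by spaces: the shift along the world's x, y, z in units of 0.1 m (1.0 is 0.1 m), then the turn, a rotation vector about the world's x, y, z in units of pi/4 rad (1.0 is pi/4 rad), then the opening in per cent of the stroke, from 0 (shut) to 100 (fully open). A call has 1 to 20 rows; each row shifts and turns the commanded pose from where the row before left it; what a row does not reach is not made up. A row lasts 1/12 s, in which the tool goes at most 41.7 mm and 7.16 degrees, less where a joint would pass 70% of its speed; a pose out of reach is approached as far as the arm can. A call with a number of a shift or a turn outside -1 to 1 is refused whole. A call with a gripper value outside its range is refused whole. The fingers move at their own pace and stop on an object; "force" is the grip in N (left out, the last holds). Time passes only in rows, so rows that do not move let the fingers close. It gives the time, the measured TCP pose, the force, the opening and the grip force at its end, in the units of the state.
- sense(): the state, without advancing time (a new reading comes with each control period).
- capture(name): name is "scene" or "top" or "wrist"; returns a dict with "pixels" (400x640x3 uint8, blue, green, red), "fov_y" (degrees; the focal length in pixels is half the picture's height over the tangent of half this angle, whatever the lens; pixels are square), "cx", "cy" (the principal point, pixels), "k1" (the pictures are not rectified: a ray, as slopes to the right and down, at radius r is drawn at 1 + k1 r^2 times it, then the intrinsics apply), "position" and "attitude" of the camera in the world; the wrist camera has in their place "tool_from_camera" (4x4, takes a point from camera to tool coordinates, whose origin is the TCP and whose axes are the flange's). Camera axes: x right, y down, z forward; pixel columns grow to the right and rows downward; lengths in mm; the calibration is good to about 2 mm. A picture is of the moment at which its call begins: read the wrist's pose just before it. There is no depth.
- finish_job(): hands the job in; it is judged then, once.
Trained networks look in a picture, given as the dict that the camera call returned (one of the last four; its "shot" number tells which), for a name from the list of things; names that differ only in an ending like _2 or _b are one class to them, and where a whole thing is asked for, a point or a joint stands for the part that bears it (a point fixed in the world has none). Each returns a list of dicts, best first, with "confidence" (0 to 1); they miss things now and then, are a little off and sometimes report something else, mostly with a low value. They report only what shows in the picture. A call takes as long as a camera call. They do not tell look-alikes from the thing itself.
- boxes_of(picture, name): "position" ([column, row] in pixels, amid what is visible of it).
The state is a dict: "time_s": time; "joints": joint angles; "dq": joint speeds; "tau": joint torques, N m; "eef_pos": TCP position; "ee_rot": TCP orientation; "force": force on the tool from outside, world axes, zero at the start; "wrist_torque": the same for the moment, N m; "grip_width": opening from 0.0 (shut) to 1.0 (fully open); "grip_force": force on a finger pad.
Only numpy, scipy, OpenCV 4.12 (cv2) and the standard library are available. Lean on these libraries where they do the work, as an engineer would, in place of code of your own. Each camera call takes 0.05 s, during which the arm holds its last target. There are 200 camera calls.

## Working session

There is one attempt and no reset: what is moved stays moved. The work goes in short steps, Python scripts to look and compute and a tool call to move; the robot and the scene stay as the last step left them, time stands still between calls to the robot, and variables do not carry over. Pictures are saved under pics/ and viewed, at most 10 in all, crops included, and the job is handed in when it is done.

Besides the shell and the picture viewer there is one more tool, called after "Call:" by a JSON object that holds its "api" and its "payload", one argument or row to a line. drive_tool: Moves the arm, as the interface text tells. Shifts and turns lie within -1 to 1; 1 stands for 0.1 m of shift or pi/4 rad of turn. Its arguments: {"type":"object","properties":{"commands":{"type":"string"},"force":{"type":"number"}},"required":["commands"]}

```bash
mkdir -p pics; ls; cat > h.py <<'E'
import numpy as np, cv2, math
from rig import sense, capture, finish_job, boxes_of, tips_ahead
from scipy.spatial.transform import Rotation as R
def quat(q): return R.from_quat([q[1],q[2],q[3],q[0]])
def cam(p, s=None):
    f=200/math.tan(math.radians(p["fov_y"])/2)
    K=np.array([[f,0,p["cx"]],[0,f,p["cy"]],[0,0,1]])
    if "position" in p:
        a=np.array(p["attitude"],float); A=quat(a).as_matrix() if a.size==4 else a.reshape(3,3)
        return K,A,np.array(p["position"],float)
    T=np.array(p["tool_from_camera"]); W=quat(s["ee_rot"]).as_matrix()
    return K,W@T[:3,:3],W@T[:3,3]+np.array(s["eef_pos"])
def ray(p,uv,s=None):
    K,A,c=cam(p,s)
    x,y=cv2.undistortPoints(np.array([[uv]],float),K,np.array([p["k1"],0,0,0.]))[0,0]
    return c,A@np.array([x,y,1.])
def at_z(p,uv,z,s=None):
    c,d=ray(p,uv,s); return c+d*(z-c[2])/d[2]
def proj(p,X,s=None):
    K,A,c=cam(p,s); Y=A.T@(np.array(X,float)-c)
    x,y=Y[:2]/Y[2]; k=1+p["k1"]*(x*x+y*y)
    return K[0,0]*x*k+K[0,2],K[1,1]*y*k+K[1,2]
E
python3 - <<'E'
from h import *
s=sense(); print(s)
H={"base":30,"cup":90,"cup_bar":114,"button_top":80,"mat":8,"tub":50,"jar":40,"brush":10}
for n in("scene","top"):
    p=capture(n); cv2.imwrite(f"pics/{n}0.png",p["pixels"]); print({k:v for k,v in p.items() if k!="pixels"})
    for o in H:
        for b in boxes_of(p,o): print(n,o,np.round(b["position"]),round(b["confidence"],2),at_z(p,b["position"],H[o]).round())
E
```

```text
pics
{'time_s': 0.0, 'joints': array([ 9.41550778e-01,  3.13448773e-01,  1.49845632e+00,  7.41000294e-06,
        1.33101611e+00, -2.23403995e-01]), 'dq': array([-0.00097354, -0.0023164 , -0.00239809,  0.00060458, -0.00025421,
        0.00015493]), 'tau': array([-1.16257248e-03, -4.12257600e+01, -2.59740025e+01, -2.47921498e-04,
        4.12830646e-03,  2.85353565e-06]), 'eef_pos': array([207.09994384, 482.10632997, 210.92848653]), 'ee_rot': array([-2.77971972e-04,  2.01531855e-01,  9.79481735e-01, -6.03328327e-04]), 'force': array([-0.25622099,  0.70526151, -0.1304792 ]), 'wrist_torque': array([-0.04561903, -0.01003094,  0.01152147]), 'grip_force': 0.0, 'grip_width': 1.0000876917616455}
{'fov_y': 56.0790916834353, 'cx': 320.78340531518825, 'cy': 200.93976560426142, 'k1': -0.01780967720025866, 'position': array([1045.92180337,  437.49503473,  816.1689052 ]), 'attitude': array([-0.13020172,  0.3702506 ,  0.86452507, -0.31394013]), 'shot': 1}
scene base [382. 239.] 0.69 [562. 180.  30.]
scene cup [437. 269.] 0.9 [578. 334.  90.]
scene cup [365. 228.] 0.8 [601. 150.  90.]
scene cup [325
[... 642 characters left out ...]
0008006415457297816, 'position': array([533.99273877,  27.19927731, 997.58840328]), 'attitude': array([ 0.02605801, -0.70126749,  0.71202416, -0.02380095]), 'shot': 2}
top base [268. 226.] 0.65 [537. 150.  30.]
top base [213. 154.] 0.62 [709. 279.  30.]
top cup [340. 216.] 0.86 [557. -14.  90.]
top cup [196. 232.] 0.79 [527. 300.  90.]
top cup_bar [266. 202.] 0.79 [589. 145. 114.]
top cup_bar [198. 230.] 0.74 [531. 291. 114.]
top cup_bar [336. 212.] 0.61 [565.  -6. 114.]
top button_top [269. 237.] 0.69 [512. 142.  80.]
top mat [426. 236.] 0.65 [ 507. -223.    8.]
top tub [330. 125.] 0.59 [769.   3.  50.]
top jar [443. 134.] 0.85 [ 745. -261.   40.]
top brush [217. 153.] 0.75 [714. 277.  10.]
```

View pics/scene0.png

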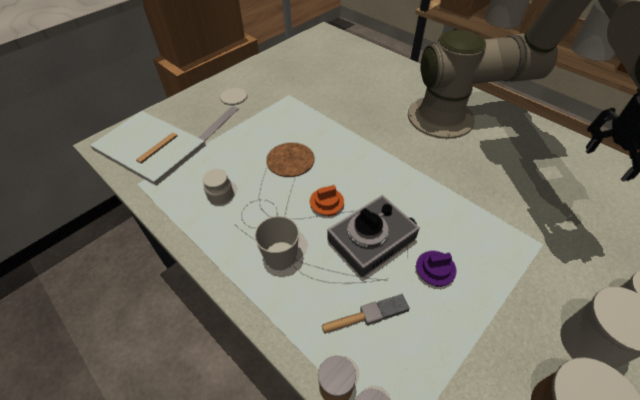

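View pics/top0.png

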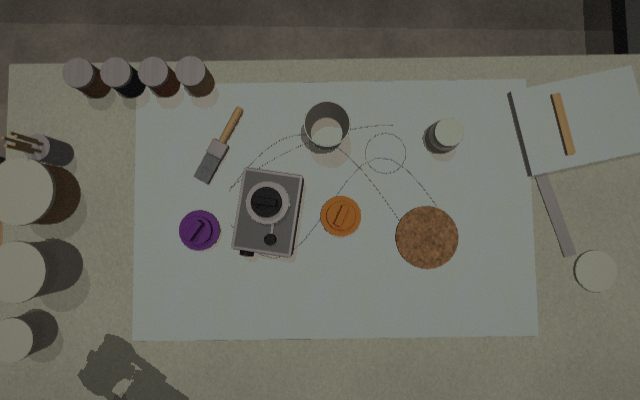

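The top view shows the mill with the black-lidded cup at pixel (266,203), its button at (270,240) and the mat at (427,237). The orange and purple look-alikes are at (340,216) and (199,230). The box edges put the base yaw at about -8°. I'm moving over the mill with the fingers shut to look from closer.

Call:
{"api": "drive_tool", "payload": {
  "commands": "0.21 -0.21 0.05 0 0 -0.104 0;0.21 -0.21 0.05 0 0 -0.104 0;0.21 -0.21 0.05 0 0 -0.104 0;0.21 -0.21 0.05 0 0 -0.104 0;0.21 -0.21 0.05 0 0 -0.104 0;0.21 -0.21 0.05 0 0 -0.104 0;0.21 -0.21 0.05 0 0 -0.104 0;0.21 -0.21 0.05 0 0 -0.104 0;0.21 -0.21 0.05 0 0 -0.104 0;0.21 -0.21 0.05 0 0 -0.104 0;0.21 -0.21 0.05 0 0 -0.104 0;0.21 -0.21 0.05 0 0 -0.104 0;0.21 -0.21 0.05 0 0 -0.104 0;0.21 -0.21 0.05 0 0 -0.104 0;0.21 -0.21 0.05 0 0 -0.104 0;0.21 -0.21 0.05 0 0 -0.104 0;0 0 0 0 0 0 0;0 0 0 0 0 0 0",
  "force": 30
}}

```text
time_s: 2.4
eef_pos: [543.8, 145.4, 291.1]
ee_rot: [-0.0, 0.756, 0.655, -0.0]
force: [0.1, -0.1, 0.0]
grip_width: -0.002
grip_force: 0.0
```

```bash
python3 - <<'E'
from h import *
s=sense(); p=capture("wrist"); cv2.imwrite("pics/w0.png",p["pixels"])
print(s["eef_pos"],s["ee_rot"],s["joints"],s["force"],s["wrist_torque"],tips_ahead if not callable(tips_ahead) else tips_ahead())
print(p["tool_from_camera"],p["fov_y"],p["k1"])
H={"cup_bar":129.5,"button_top":80}
for o in H:
    for b in boxes_of(p,o): print(o,np.round(b["position"]),round(b["confidence"],2),at_z(p,b["position"],H[o],s).round())
E
```

```text
[543.83716864 145.44092012 291.11993772] [-1.91912807e-04  7.55969664e-01  6.54606602e-01 -1.62090204e-04] [5.31781941e-02 3.58955699e-01 1.22948311e+00 1.04236271e-04
 1.55364533e+00 1.96648423e-01] [ 0.11121496 -0.05422795  0.04065631] [ 0.00658253 -0.01952329  0.0350349 ] 17.0
[[ 2.12482702e-04 -9.50365532e-01 -3.11135519e-01  7.94998348e+01]
 [ 9.99999977e-01  2.09212753e-04  4.38847600e-05  2.30821193e-01]
 [ 2.33869553e-05 -3.11135521e-01  9.50365554e-01 -1.61753689e+02]
 [ 0.00000000e+00  0.00000000e+00  0.00000000e+00  1.00000000e+00]] 62.47335723131162 -0.06811589052439386
cup_bar [357. 150.] 0.97 [586. 161. 130.]
cup_bar [284.  25.] 0.86 [534. 284. 130.]
cup_bar [354. 249.] 0.6 [571.  54. 130.]
button_top [289. 164.] 0.59 [511. 147.  80.]
```

View pics/w0.png

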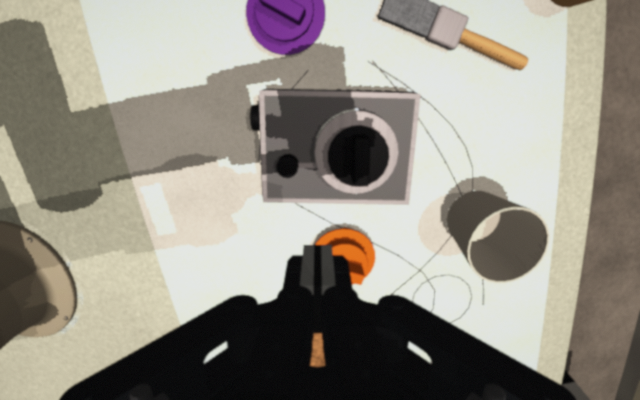

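The close view shows the deck corners at about (262,92), (419,95), (411,202) and (262,200), the button at (287,165), and the skirt circle around (357,151). The bar runs up and down the image. I'll fit the base pose to the deck and check it with an overlay.

```bash
python3 - <<'E'
from h import *
s=sense(); p=capture("wrist")
for c in [(262,92),(419,95),(411,202),(262,200)]: print(at_z(p,c,60,s).round(1))
print("button",at_z(p,(287,165),80,s).round(1),"skirt",at_z(p,(357,151),80.5,s).round(1))
# fit: brightness gradient along model contours (deck outline, skirt circle, button circle)
g=cv2.GaussianBlur(cv2.cvtColor(p["pixels"],cv2.COLOR_BGR2GRAY).astype(np.float32),(0,0),1.2)
gm=np.hypot(cv2.Sobel(g,cv2.CV_32F,1,0),cv2.Sobel(g,cv2.CV_32F,0,1)); gm=np.minimum(gm,150); gm=cv2.GaussianBlur(gm,(0,0),1)
th=np.linspace(0,2*np.pi,60); l=np.linspace(0,1,40)[:,None]
C=np.array([[-115,-70],[75,-70],[75,70],[-115,70]],float)
box=np.vstack([C[i]+(C[(i+1)%4]-C[i])*l for i in range(4)])
M=np.vstack([np.c_[box,60+0*box[:,0]],np.c_[48*np.cos(th),48*np.sin(th),80.5+0*th],np.c_[34*np.cos(th),34*np.sin(th),100.5+0*th],np.c_[-80+13*np.cos(th),-18+13*np.sin(th),80+0*th]])
def pts(v):
    X=M.copy(); X[:,:2]=M[:,:2]@R.from_euler("z",v[2]).as_matrix()[:2,:2].T+v[:2]
    return np.array([proj(p,x,s) for x in X],np.float32)
def cost(v):
    q=pts([v[0]*10,v[1]*10,v[2]/10]); return -cv2.remap(gm,q[:,0:1].copy(),q[:,1:2].copy(),cv2.INTER_LINEAR).mean()
from scipy.optimize import minimize
best=min((minimize(cost,[x/10,y/10,a*10],method="Nelder-Mead",options=dict(xatol=.005,fatol=.01)) for x in(583,593) for y in(150,158) for a in(-.17,-.12)),key=lambda r:r.fun)
v=[best.x[0]*10,best.x[1]*10,best.x[2]/10]; print("base",np.round(v,3),best.fun)
a=R.from_euler("z",v[2]).as_matrix()[:2,:2]; print("button",a@[-80,-18]+v[:2])
im=cv2.convertScaleAbs(p["pixels"][60:230,220:450],alpha=2); im=cv2.resize(im,None,fx=3,fy=3)
for q in pts(v): cv2.circle(im,tuple(int(t) for t in (q-[220,60])*3+1),1,(0,255,0),-1)
cv2.imwrite("pics/fit.png",im)
t=capture("top"); hsv=cv2.cvtColor(t["pixels"],cv2.COLOR_BGR2HSV)
m=cv2.inRange(hsv,(3,70,40),(22,255,255)); m[:, :380]=0; m[:,475:]=0; m[:190]=0; m[285:]=0
c=max(cv2.findContours(m,0,2)[0],key=cv2.contourArea); e=cv2.minEnclosingCircle(c); M2=cv2.moments(c); u=(M2["m10"]/M2["m00"],M2["m01"]/M2["m00"])
print("mat",e,u,at_z(t,u,8).round(1))
E
```

```text
[490.9 231.8  60. ]
[669.4 203.8  60. ]
[652.7  74.3  60. ]
[466.3 103.2  60. ]
button [507.6 147.5  80. ] skirt [589.4 152.5  80.5]
base [ 5.89390e+02  1.49595e+02 -1.63000e-01] -93.65876770019531
button [507.52797509 144.84675865]
mat ((426.5199279785156, 236.94564819335938), 31.537370681762695) (426.4585703133712, 236.97362551578007) [ 505.  -223.6    8. ]
```

View pics/fit.png

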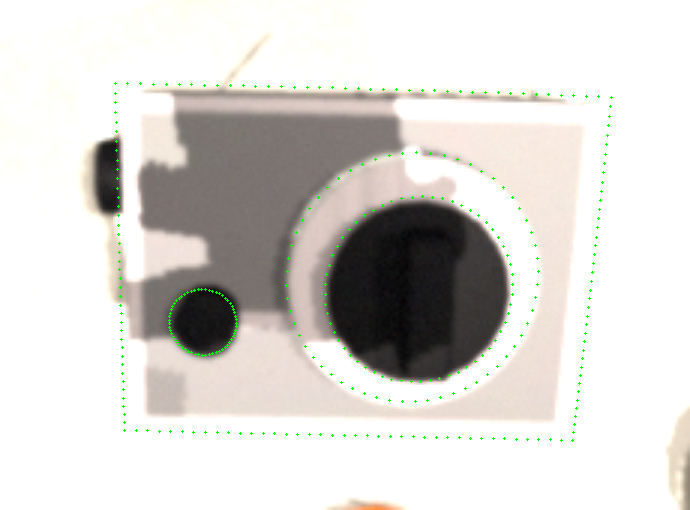

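The fit holds: the cup axis is at about (589.4,150.5), the yaw is about -9°, the button is at (507.5,145) and the mat is at (505,-223.6). Next I come down over the button.

Call:
{"api": "drive_tool", "payload": {
  "commands": "-0.045 0 -0.23 0 0 0 0;-0.045 0 -0.23 0 0 0 0;-0.045 0 -0.23 0 0 0 0;-0.045 0 -0.23 0 0 0 0;-0.045 0 -0.23 0 0 0 0;-0.045 0 -0.23 0 0 0 0;-0.045 0 -0.23 0 0 0 0;-0.045 0 -0.23 0 0 0 0;0 0 0 0 0 0 0;0 0 0 0 0 0 0;0 0 -0.04 0 0 0 0;0 0 -0.03 0 0 0 0;0 0 0 0 0 0 0;0 0 0 0 0 0 0"
}}

```text
time_s: 3.82
eef_pos: [507.6, 146.4, 101.0]
ee_rot: [0.0, 0.755, 0.655, 0.0]
force: [-0.8, -0.4, -0.0]
grip_width: 0.002
grip_force: 0.0
```

Call:
{"api": "drive_tool", "payload": {
  "commands": "0 0 -0.02 0 0 0 0;0 0 -0.02 0 0 0 0;0 0 0 0 0 0 0"
}}

```text
time_s: 4.07
eef_pos: [507.1, 146.3, 96.2]
ee_rot: [-0.0, 0.755, 0.655, -0.0]
force: [0.3, 0.3, -0.1]
grip_width: 0.001
grip_force: 0.0
```

Call:
{"api": "drive_tool", "payload": {
  "commands": "0 0 -0.02 0 0 0 0;0 0 0 0 0 0 0;0 0 0 0 0 0 0"
}}

```text
time_s: 4.32
eef_pos: [507.2, 146.4, 94.4]
ee_rot: [-0.0, 0.755, 0.655, -0.0]
force: [-0.2, 0.0, 0.1]
grip_width: 0.001
grip_force: 0.0
```

Call:
{"api": "drive_tool", "payload": {
  "commands": "0 0 -0.015 0 0 0 0;0 0 -0.015 0 0 0 0"
}}

```text
time_s: 4.48
eef_pos: [507.3, 146.4, 91.5]
ee_rot: [0.0, 0.755, 0.655, 0.0]
force: [0.1, -0.1, -0.7]
grip_width: 0.001
grip_force: 0.0
```

Call:
{"api": "drive_tool", "payload": {
  "commands": "0 0 -0.015 0 0 0 0;0 0 -0.01 0 0 0 0"
}}

```text
time_s: 4.65
eef_pos: [507.2, 146.4, 88.7]
ee_rot: [-0.0, 0.755, 0.655, -0.0]
force: [-0.2, 1.2, -0.2]
grip_width: -0.002
grip_force: 0.0
```

Call:
{"api": "drive_tool", "payload": {
  "commands": "0 0 -0.01 0 0 0 0;0 0 0 0 0 0 0"
}}

```text
time_s: 4.82
eef_pos: [507.2, 146.3, 87.8]
ee_rot: [-0.0, 0.755, 0.655, -0.0]
force: [0.4, 0.6, 0.0]
grip_width: -0.004
grip_force: 0.0
```

Call:
{"api": "drive_tool", "payload": {
  "commands": "0 0 -0.01 0 0 0 0;0 0 0 0 0 0 0"
}}

```text
time_s: 4.98
eef_pos: [507.2, 146.3, 86.9]
ee_rot: [-0.0, 0.755, 0.655, -0.0]
force: [-0.4, -0.1, -0.9]
grip_width: -0.001
grip_force: 0.0
```

```bash
python3 - <<'E'
from h import *
s=sense(); p=capture("wrist"); print(s["eef_pos"],s["force"],s["wrist_torque"])
cv2.imwrite("pics/w1.png",p["pixels"])
E
```

```text
[507.22983182 146.34600978  86.88676308] [-0.39158266 -0.0666936  -0.92228742] [ 0.00455778 -0.04318355  0.01841943]
```

View pics/w1.png

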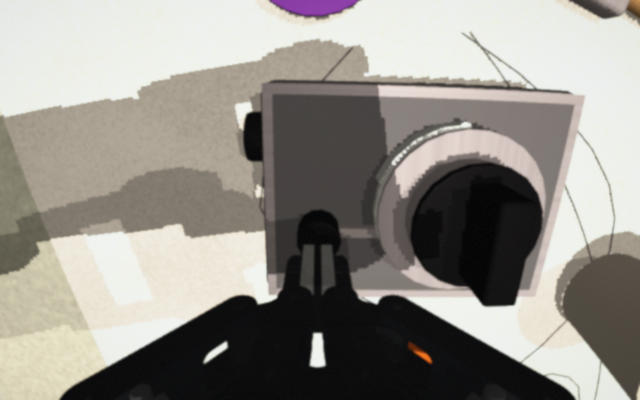

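```bash
python3 - <<'E'
from h import *
s=sense(); p=capture("wrist")
W=quat(s["ee_rot"]).as_matrix(); e=np.array(s["eef_pos"])
print("tip",proj(p,e+W@[0,0,17],s),"near/far edge",proj(p,e+W@[11,0,17],s),proj(p,e+W@[-11,0,17],s))
for z in(80,76,72): print(z,proj(p,(507.5,145,z),s),[np.round(proj(p,(507.5+d[0],145+d[1],z),s)) for d in((13,0),(-13,0),(0,13),(0,-13))])
print("skirt",[np.round(proj(p,(589.4+48*math.cos(a),150.5+48*math.sin(a),80.5),s)) for a in np.arange(0,6.2,np.pi/2)])
im=cv2.resize(p["pixels"][190:310,230:400],None,fx=4.5,fy=4.5,interpolation=cv2.INTER_CUBIC)
cv2.imwrite("pics/w1c.png",cv2.convertScaleAbs(im,alpha=2.5,beta=10))
E
```

```text
tip (np.float64(316.7895257476125), np.float64(230.09270216822947)) near/far edge (np.float64(316.7859672052839), np.float64(212.68819376631404)) (np.float64(316.79310494669375), np.float64(246.85928351802266))
80 (np.float64(317.58448056941495), np.float64(239.52084953466826)) [array([341., 237.]), array([295., 242.]), array([314., 218.]), array([321., 260.])]
76 (np.float64(317.5773976158188), np.float64(236.49410832072897)) [array([340., 234.]), array([295., 239.]), array([314., 216.]), array([321., 256.])]
72 (np.float64(317.57058739427566), np.float64(233.58523725617744)) [array([340., 231.]), array([296., 236.]), array([314., 213.]), array([321., 253.])]
skirt [array([547., 200.]), array([462., 124.]), array([377., 223.]), array([462., 285.])]
```

View pics/w1c.png

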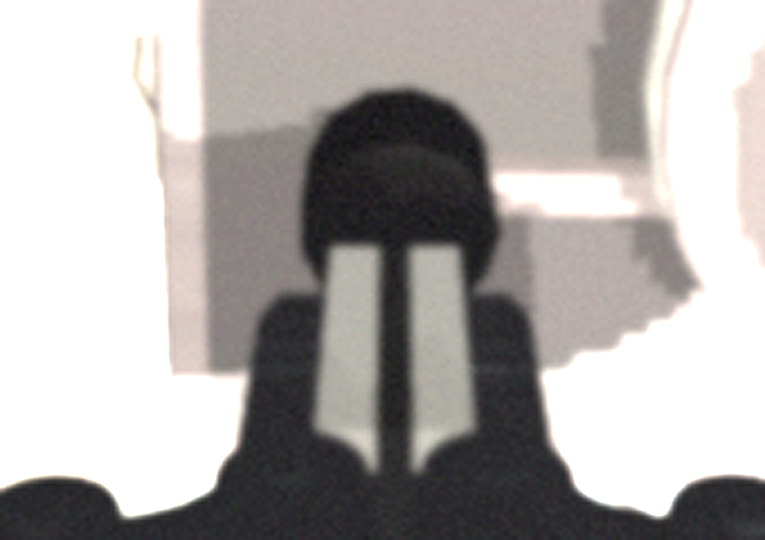

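The tips appear at row 244, and the button's side wall is still about 14 px tall, so it is still up. There is no contact force yet, so the shut tips probably end higher than the stated 17 mm. I'll keep feeling down in small steps.

Call:
{"api": "drive_tool", "payload": {
  "commands": "0 0 -0.01 0 0 0 0;0 0 -0.01 0 0 0 0;0 0 0 0 0 0 0"
}}

```text
time_s: 5.33
eef_pos: [507.2, 146.4, 84.8]
ee_rot: [-0.0, 0.755, 0.655, -0.0]
force: [-0.1, 0.5, -0.5]
grip_width: 0.0
grip_force: 0.0
```

Call:
{"api": "drive_tool", "payload": {
  "commands": "0 0 -0.01 0 0 0 0;0 0 -0.01 0 0 0 0"
}}

```text
time_s: 5.5
eef_pos: [507.3, 146.4, 82.9]
ee_rot: [0.0, 0.755, 0.655, 0.0]
force: [-0.5, 0.3, -0.1]
grip_width: -0.0
grip_force: 0.0
```

```bash
python3 - <<'E'
from h import *
s=sense(); p=capture("scene"); q=capture("wrist")
e=np.array(s["eef_pos"])
print("scene: tip17",proj(p,e-[0,0,17]),"tcp",proj(p,e),"button80",proj(p,(507.5,145,80)),"72",proj(p,(507.5,145,72)), q["cx"],q["cy"])
a=cv2.resize(p["pixels"][150:270,320:440],(600,600),interpolation=cv2.INTER_CUBIC)
cv2.imwrite("pics/s1.png",cv2.convertScaleAbs(a,alpha=2.2,beta=5))
E
```

```text
scene: tip17 (np.float64(386.9291942400599), np.float64(210.72363806615178)) tcp (np.float64(387.79852420691236), np.float64(206.52212530075377)) button80 (np.float64(387.1631483310842), np.float64(207.0153482874976)) 72 (np.float64(386.7563953640906), np.float64(208.99799027424746)) 317.2000571306987 196.33516675229188
```

View pics/s1.png

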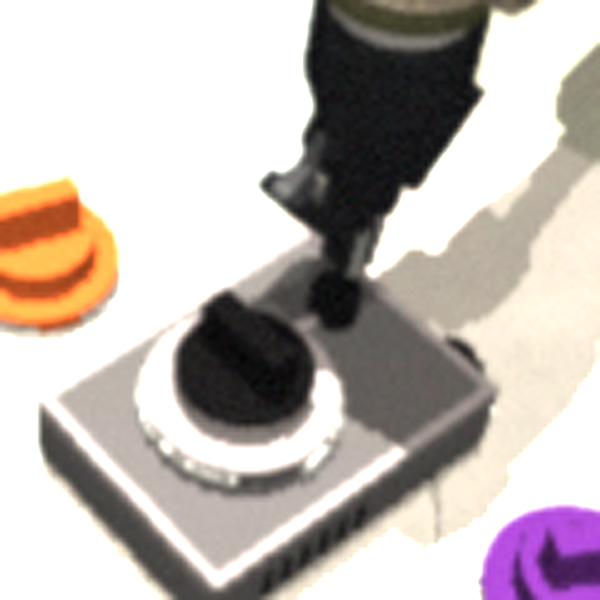

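```bash
python3 - <<'E'
from h import *
s=sense(); p=capture("scene"); q=capture("wrist"); e=np.array(s["eef_pos"])
for v in (202.5,204,206):
    c1,d1=ray(p,(388.5,v)); c2,d2=ray(q,(317,244),s); d1/=np.linalg.norm(d1); d2/=np.linalg.norm(d2)
    t=np.linalg.lstsq(np.c_[d1,-d2],c2-c1,rcond=None)[0]; P,Q=c1+t[0]*d1,c2+t[1]*d2
    print(v,P.round(1),Q.round(1),"tool",(quat(s["ee_rot"]).inv().apply((P+Q)/2-e)).round(1))
for n,b in (("scene",p),("wrist",q)):
    for r in boxes_of(b,"button_top"): print(n,np.round(r["position"],1),round(r["confidence"],2))
im=q["pixels"]; print(im[180:260:4,317].mean(axis=1).round().tolist())
cv2.imwrite("pics/w2c.png",cv2.convertScaleAbs(cv2.resize(im[190:270,260:380],(780,520),interpolation=cv2.INTER_CUBIC),alpha=5,beta=0))
E
```

```text
202.5 [507.4 146.1  98.6] [508.1 152.   95.7] tool [  2.7   0.2 -14.3]
204 [507.4 146.9  93.5] [507.9 150.1  91.9] tool [ 2.2  0.2 -9.9]
206 [507.6 148.1  86.8] [507.5 147.7  87. ] tool [ 1.6  0.1 -4.1]
scene [385.9 212.1] 0.62
wrist [324.6 232.8] 0.64
[68.0, 68.0, 67.0, 67.0, 67.0, 68.0, 68.0, 66.0, 33.0, 8.0, 7.0, 10.0, 14.0, 13.0, 11.0, 7.0, 10.0, 10.0, 11.0, 11.0]
```

View pics/w2c.png

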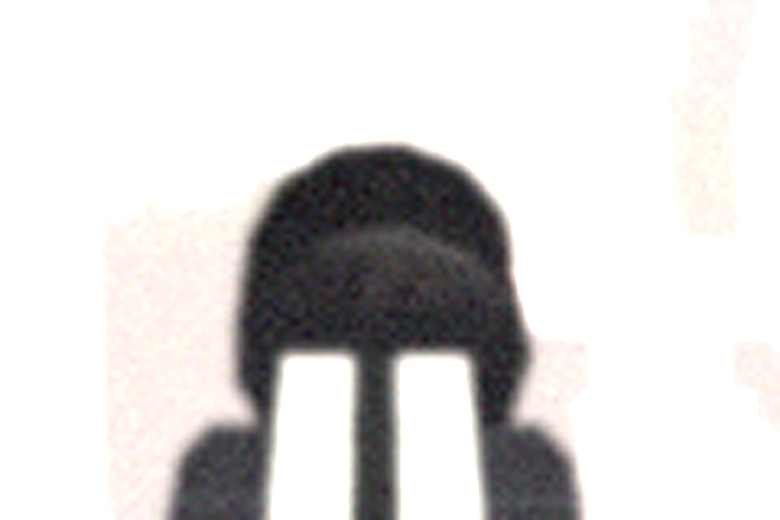

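The tips' visible ends triangulate to about the TCP or above it, and the button is still up and directly below. With 8 mm of soft travel after contact, 4 mm batches are safe.

Call:
{"api": "drive_tool", "payload": {
  "commands": "0 0 -0.01 0 0 0 0;0 0 -0.01 0 0 0 0"
}}

```text
time_s: 5.97
eef_pos: [507.3, 146.3, 81.0]
ee_rot: [0.0, 0.755, 0.655, 0.0]
force: [-0.2, 0.6, 0.2]
grip_width: -0.001
grip_force: 0.0
```

Call:
{"api": "drive_tool", "payload": {
  "commands": "0 0 -0.01 0 0 0 0;0 0 -0.01 0 0 0 0"
}}

```text
time_s: 6.13
eef_pos: [507.2, 146.4, 78.8]
ee_rot: [-0.0, 0.755, 0.655, -0.0]
force: [0.8, 0.1, 0.1]
grip_width: 0.005
grip_force: 0.0
```

Call:
{"api": "drive_tool", "payload": {
  "commands": "0 0 -0.01 0 0 0 0;0 0 -0.01 0 0 0 0"
}}

```text
time_s: 6.3
eef_pos: [507.2, 146.3, 76.8]
ee_rot: [-0.0, 0.755, 0.655, -0.0]
force: [0.2, -0.1, 0.7]
grip_width: 0.0
grip_force: 0.0
```

Call:
{"api": "drive_tool", "payload": {
  "commands": "0 0 -0.01 0 0 0 0;0 0 -0.01 0 0 0 0"
}}

```text
time_s: 6.47
eef_pos: [507.3, 146.4, 74.9]
ee_rot: [-0.0, 0.755, 0.655, 0.0]
force: [-0.6, 0.6, 0.5]
grip_width: 0.0
grip_force: 0.0
```

```bash
python3 - <<'E'
from h import *
s=sense(); q=capture("wrist"); print(s["eef_pos"],s["force"])
im=cv2.GaussianBlur(q["pixels"],(3,3),0).astype(float).mean(axis=2)
print("col325",[(r,round(im[r,322])) for r in range(196,252,2)])
E
```

```text
[507.25001817 146.38978145  74.87696103] [-0.64614887  0.58713151  0.48844692]
col325 [(196, 68), (198, 68), (200, 68), (202, 68), (204, 68), (206, 67), (208, 66), (210, 67), (212, 67), (214, 66), (216, 51), (218, 18), (220, 8), (222, 8), (224, 8), (226, 8), (228, 9), (230, 11), (232, 17), (234, 15), (236, 13), (238, 12), (240, 11), (242, 12), (244, 33), (246, 56), (248, 60), (250, 60)]
```

Call:
{"api": "drive_tool", "payload": {
  "commands": "0 0 -0.01 0 0 0 0;0 0 -0.01 0 0 0 0"
}}

```text
time_s: 6.68
eef_pos: [507.3, 146.4, 72.9]
ee_rot: [0.0, 0.755, 0.655, 0.0]
force: [0.8, 0.5, 0.0]
grip_width: 0.0
grip_force: 0.0
```

Call:
{"api": "drive_tool", "payload": {
  "commands": "0 0 -0.01 0 0 0 0;0 0 -0.01 0 0 0 0"
}}

```text
time_s: 6.85
eef_pos: [507.3, 146.4, 70.9]
ee_rot: [-0.0, 0.755, 0.655, -0.0]
force: [0.2, 0.0, 0.5]
grip_width: 0.001
grip_force: 0.0
```

```bash
python3 - <<'E'
from h import *
s=sense(); q=capture("wrist"); print(s["eef_pos"],s["force"])
im=cv2.GaussianBlur(q["pixels"],(3,3),0).astype(float).mean(axis=2)
print([(r,round(im[r,322])) for r in range(212,252,2)])
print("far edge of top at z80",at_z(q,(322,233),80,s),"wall foot at 60",at_z(q,(322,218),60,s), "tip ray z80", at_z(q,(317,244),80,s))
p=capture("scene"); a=cv2.resize(p["pixels"][170:230,355:425],(700,600),interpolation=cv2.INTER_CUBIC)
cv2.imwrite("pics/s2.png",cv2.convertScaleAbs(a,alpha=4,beta=5))
E
```

```text
[507.25671175 146.35853287  70.89427746] [0.24409098 0.04371431 0.46012984]
[(212, 67), (214, 67), (216, 67), (218, 57), (220, 26), (222, 9), (224, 9), (226, 8), (228, 9), (230, 7), (232, 8), (234, 13), (236, 15), (238, 11), (240, 10), (242, 12), (244, 33), (246, 56), (248, 61), (250, 61)]
far edge of top at z80 [511.31449314 155.88739477  80.        ] wall foot at 60 [511.60461259 155.97958172  60.        ] tip ray z80 [507.93874951 150.14414912  80.        ]
```

View pics/s2.png

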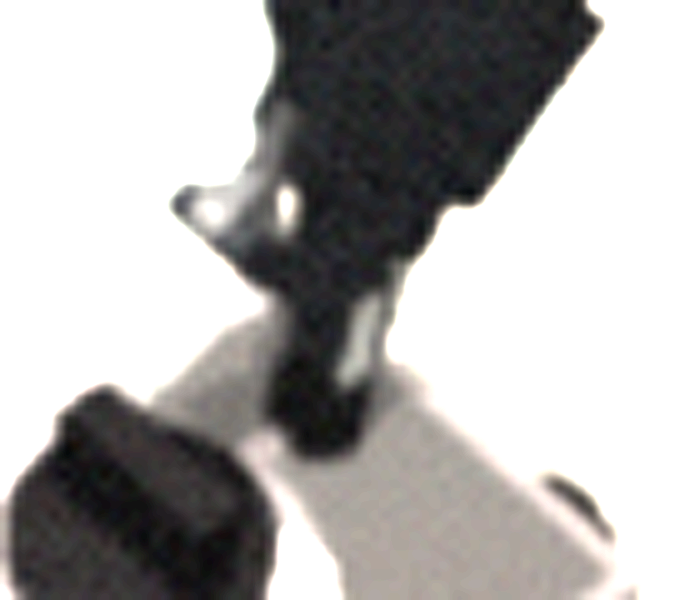

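From the wrist view, the button's top edge and foot both lie at y≈156, so it is fully up with its centre at y≈143. The tip is nearly on it, so I keep going down.

Call:
{"api": "drive_tool", "payload": {
  "commands": "0 0 -0.01 0 0 0 0;0 0 -0.01 0 0 0 0"
}}

```text
time_s: 7.12
eef_pos: [507.3, 146.4, 69.0]
ee_rot: [0.0, 0.755, 0.655, 0.0]
force: [0.5, 0.1, -0.1]
grip_width: -0.003
grip_force: 0.0
```

Call:
{"api": "drive_tool", "payload": {
  "commands": "0 0 -0.01 0 0 0 0;0 0 -0.01 0 0 0 0"
}}

```text
time_s: 7.28
eef_pos: [507.3, 146.4, 66.9]
ee_rot: [-0.0, 0.755, 0.655, -0.0]
force: [0.2, -0.8, 0.4]
grip_width: 0.001
grip_force: 0.0
```

```bash
cat > b.py <<'E'
from h import *
s=sense(); q=capture("wrist"); print(s["eef_pos"],s["force"],s["wrist_torque"])
im=cv2.GaussianBlur(q["pixels"],(3,3),0).astype(float).mean(axis=2)
print([(r,round(im[r,322])) for r in range(212,252,2)])
E
python3 b.py
```

```text
[507.25296219 146.36592618  66.88134551] [ 0.23286254 -0.78656812  0.3754963 ] [-0.00171315  0.01085999 -0.03066899]
[(212, 68), (214, 67), (216, 68), (218, 67), (220, 63), (222, 39), (224, 13), (226, 8), (228, 9), (230, 9), (232, 8), (234, 9), (236, 10), (238, 14), (240, 13), (242, 12), (244, 33), (246, 57), (248, 60), (250, 60)]
```

Call:
{"api": "drive_tool", "payload": {
  "commands": "0 0 -0.01 0 0 0 0;0 0 -0.01 0 0 0 0"
}}

```text
time_s: 7.5
eef_pos: [507.3, 146.4, 65.0]
ee_rot: [0.0, 0.755, 0.655, 0.0]
force: [0.8, 0.5, 1.0]
grip_width: -0.003
grip_force: 0.0
```

Call:
{"api": "drive_tool", "payload": {
  "commands": "0 0 -0.01 0 0 0 0;0 0 -0.01 0 0 0 0"
}}

```text
time_s: 7.67
eef_pos: [507.2, 146.3, 62.9]
ee_rot: [0.0, 0.755, 0.655, -0.0]
force: [0.2, -0.4, 0.0]
grip_width: -0.001
grip_force: 0.0
```

```bash
python3 b.py
```

```text
[507.24750729 146.34572603  62.87867408] [ 0.16760987 -0.41533341  0.03759657] [0.02614035 0.00410236 0.0248087 ]
[(212, 67), (214, 67), (216, 67), (218, 67), (220, 67), (222, 66), (224, 51), (226, 19), (228, 8), (230, 8), (232, 7), (234, 8), (236, 7), (238, 8), (240, 10), (242, 16), (244, 34), (246, 56), (248, 60), (250, 60)]
```

The geometry now fits pad tips about 20 mm behind the reported TCP, not 17 mm ahead. I expect contact at TCP z≈60 and the bottom at z≈52.

Call:
{"api": "drive_tool", "payload": {
  "commands": "0 0 -0.01 0 0 0 0;0 0 -0.01 0 0 0 0"
}}

```text
time_s: 7.88
eef_pos: [507.3, 146.4, 61.0]
ee_rot: [0.0, 0.755, 0.655, 0.0]
force: [-0.3, 1.0, 0.4]
grip_width: 0.005
grip_force: 0.0
```

Call:
{"api": "drive_tool", "payload": {
  "commands": "0 0 -0.01 0 0 0 0;0 0 -0.01 0 0 0 0"
}}

```text
time_s: 8.05
eef_pos: [507.3, 146.4, 59.1]
ee_rot: [0.0, 0.755, 0.655, 0.0]
force: [-0.7, -0.3, 2.8]
grip_width: 0.001
grip_force: 1.5
```

Call:
{"api": "drive_tool", "payload": {
  "commands": "0 0 -0.01 0 0 0 0;0 0 -0.01 0 0 0 0"
}}

```text
time_s: 8.22
eef_pos: [507.3, 146.4, 57.1]
ee_rot: [0.0, 0.755, 0.655, 0.0]
force: [-0.8, -0.8, 2.6]
grip_width: -0.001
grip_force: 1.5
```

```bash
python3 b.py
```

```text
[507.29847023 146.35739118  57.06663259] [-0.79845543 -0.76067638  2.59096933] [-0.00841729  0.15668998 -0.03061049]
[(212, 67), (214, 67), (216, 67), (218, 67), (220, 67), (222, 67), (224, 67), (226, 66), (228, 56), (230, 25), (232, 9), (234, 9), (236, 8), (238, 8), (240, 8), (242, 11), (244, 35), (246, 57), (248, 60), (250, 60)]
```

Contact at TCP z≈60, with about 2.7 N of sliding friction. I'll take it to the bottom gently.

Call:
{"api": "drive_tool", "payload": {
  "commands": "0 0 -0.01 0 0 0 0;0 0 -0.01 0 0 0 0;0 0 -0.01 0 0 0 0"
}}

```text
time_s: 8.52
eef_pos: [507.3, 146.4, 54.0]
ee_rot: [0.0, 0.755, 0.655, 0.0]
force: [-0.7, 0.3, 2.7]
grip_width: 0.003
grip_force: 1.5
```

Call:
{"api": "drive_tool", "payload": {
  "commands": "0 0 -0.007 0 0 0 0;0 0 0 0 0 0 0"
}}

```text
time_s: 8.68
eef_pos: [507.3, 146.3, 53.1]
ee_rot: [-0.0, 0.755, 0.655, -0.0]
force: [0.3, -0.5, 1.1]
grip_width: -0.0
grip_force: 0.3
```

Call:
{"api": "drive_tool", "payload": {
  "commands": "0 0 -0.006 0 0 0 0;0 0 0 0 0 0 0"
}}

```text
time_s: 8.85
eef_pos: [507.3, 146.4, 52.6]
ee_rot: [0.0, 0.755, 0.655, 0.0]
force: [0.2, -0.8, 1.4]
grip_width: 0.001
grip_force: 0.6
```

Call:
{"api": "drive_tool", "payload": {
  "commands": "0 0 -0.006 0 0 0 0;0 0 0 0 0 0 0"
}}

```text
time_s: 9.02
eef_pos: [507.3, 146.4, 52.2]
ee_rot: [0.0, 0.755, 0.655, 0.0]
force: [-1.4, 0.4, 4.0]
grip_width: 0.002
grip_force: 1.9
```

Call:
{"api": "drive_tool", "payload": {
  "commands": "0 0 -0.005 0 0 0 0;0 0 0 0 0 0 0"
}}

```text
time_s: 9.18
eef_pos: [507.4, 146.4, 52.2]
ee_rot: [0.0, 0.755, 0.655, 0.0]
force: [-3.0, -0.6, 8.3]
grip_width: 0.002
grip_force: 4.4
```

The button has bottomed at 8 N, which puts the tips at TCP +20 mm (behind). I'll back off, move over the cup with the fingers part open, and look.

Call:
{"api": "drive_tool", "payload": {
  "commands": "0 0 0.01 0 0 0 0;0 0 0.1 0 0 0 0;0 0 0.2 0 0 0 0;0 0 0.25 0 0 0 0;0 0 0.25 0 0 0 0;0 0 0.2 0 0 0 60;0.2 0 0.05 0 0 0 60;0.2 0 0 0 0 0 60;0.2 0 0 0 0 0 60;0.2 0.03 0 0 0 0 60;0 0 0 0 0 0 60;0 0 0 0 0 0 60;0 0 0 0 0 0 60"
}}

```text
time_s: 10.27
eef_pos: [586.7, 149.4, 157.7]
ee_rot: [-0.0, 0.755, 0.655, -0.0]
force: [0.6, 0.3, 0.0]
grip_width: 0.595
grip_force: 0.0
```

```bash
python3 - <<'E'
from h import *
s=sense(); q=capture("wrist"); t=capture("top")
print(s["eef_pos"],s["force"])
print("button now (z72) tool-x far edge etc:")
for n,b,ss in(("w",q,s),("t",t,None)):
  for o,z in(("cup_bar",120),("button_top",72)):
    for r in boxes_of(b,o): print(n,o,np.round(r["position"],1),round(r["confidence"],2),at_z(b,r["position"],z,ss).round(1))
e=np.array(s["eef_pos"])
print("bar corners pred",[np.round(proj(q,(589.4+x,150+y,129.5),s)) for x,y in((-4,25),(12,22),(4,-27),(-12,-24))])
cv2.imwrite("pics/w3.png",np.vstack([cv2.convertScaleAbs(q["pixels"][:290],alpha=3),cv2.convertScaleAbs(cv2.resize(t["pixels"][150:270,210:460],(640,307)),alpha=2)]))
E
```

```text
[586.65017987 149.39647538 157.65634758] [0.59087798 0.25511604 0.03122657]
button now (z72) tool-x far edge etc:
w cup_bar [219.9  21.5] 0.91 [549.8 272.1 120. ]
w cup_bar [315.  325.5] 0.78 [573.1  64.2 120. ]
w cup_bar [320.7 198.2] 0.6 [590.9 161.9 120. ]
w cup_bar [258.1 154.2] 0.16 [556.8 195.4 120. ]
w button_top [222.  213.5] 0.8 [508.4 144.3  72. ]
t cup_bar [339.8 213.5] 0.97 [560.7 -13.  120. ]
t cup_bar [284.4 205.3] 0.7 [579.9 104.4 120. ]
t cup_bar [212.9 231. ] 0.57 [527.7 256.5 120. ]
t button_top [424.2 237.4] 0.54 [ 506.  -202.3   72. ]
t button_top [292.6 224.5] 0.46 [539.2  90.7  72. ]
bar corners pred [array([309., 184.]), array([336., 185.]), array([333., 259.]), array([308., 258.])]
```

View pics/w3.png

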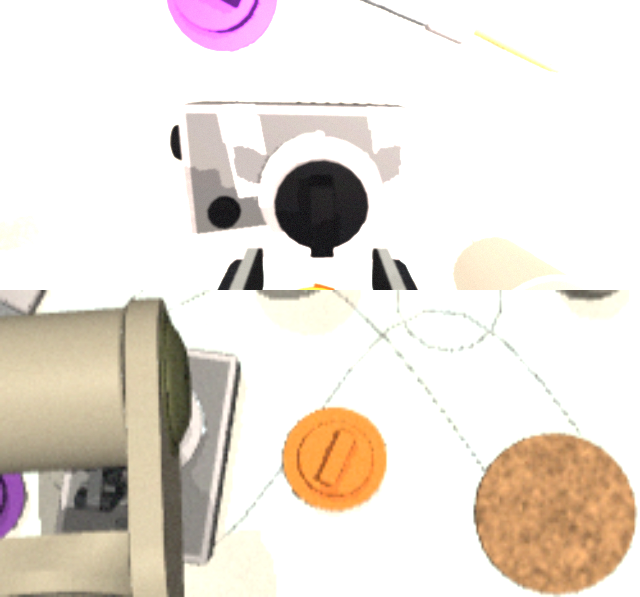

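The bar shows centred near column 322, rows 177 to 257, between fingers centred near column 318. The lid circle is at (322,205) and the button is visible at (223,212). That was the tenth and last picture view, so from here I use numbers only.

```bash
python3 - <<'E'
from h import *
s=sense(); q=capture("wrist")
print("lid ctr",at_z(q,(322,205),100.5,s).round(1),"bar end",at_z(q,(322,257),129.5,s).round(1),"edges",at_z(q,(311,257),129.5,s).round(1),at_z(q,(333,257),129.5,s).round(1))
# lid circle by threshold
im=cv2.GaussianBlur(q["pixels"],(3,3),0).mean(axis=2); m=((im<22)*255).astype(np.uint8); m[:150]=0; m[245:]=0; m[:,:262]=0; m[:,385:]=0
c=max(cv2.findContours(m,0,1)[0],key=cv2.contourArea)[:,0]
P=np.array([at_z(q,u,100.5,s)[:2] for u in c[(c[:,1]<235)].astype(float)])
A=np.c_[2*P,np.ones(len(P))]; v=np.linalg.lstsq(A,(P**2).sum(1),rcond=None)[0]; r=np.sqrt(v[2]+v[0]**2+v[1]**2); print("lid fit",v[:2],r)
m=((im<22)*255).astype(np.uint8); m[:185]=0; m[240:]=0; m[:,:195]=0; m[:,250:]=0
c=max(cv2.findContours(m,0,1)[0],key=cv2.contourArea); M=cv2.moments(c); u=(M["m10"]/M["m00"],M["m01"]/M["m00"]); print("button",u,cv2.boundingRect(c),at_z(q,u,72,s),at_z(q,u,80,s))
x,y,w,h=cv2.boundingRect(c); print("btn width mm at z72:",at_z(q,(x+w,u[1]),72,s)-at_z(q,(x,u[1]),72,s))
for row in(253,256,215): print(row,[int(k) for k in im[row,296:350:2]])
E
```

```text
lid ctr [590.8 150.2 100.5] bar end [586.9 125.1 129.5] edges [579.9 126.1 129.5] [594.  124.1 129.5]
lid fit [589.38130292 149.38004002] 31.68773534383458
button (223.30342465753424, 211.9513698630137) (208, 197, 32, 31) [510.11945545 145.35120293  72.        ] [512.97263436 148.02248501  80.        ]
btn width mm at z72: [25.87302997 -3.63954933  0.        ]
253 [124, 126, 130, 139, 152, 160, 135, 51, 10, 9, 8, 8, 8, 9, 8, 9, 9, 10, 42, 120, 147, 138, 131, 127, 125, 124, 125]
256 [133, 133, 133, 133, 133, 131, 119, 69, 33, 30, 29, 28, 28, 29, 29, 29, 29, 33, 64, 112, 127, 127, 128, 128, 127, 128, 128]
215 [8, 8, 9, 8, 9, 9, 9, 11, 12, 12, 12, 11, 12, 12, 12, 13, 12, 12, 11, 8, 9, 8, 11, 12, 12, 12, 12]
```

Call:
{"api": "drive_tool", "payload": {
  "commands": "0.037 0.004 0 0 0 -0.02 60;0 0 -0.1 0 0 0 60;0 0 -0.1 0 0 0 60;0 0 -0.15 0 0 0 60;0 0 -0.15 0 0 0 60;0 0 -0.1 0 0 0 60;0 0 -0.1 0 0 0 60;0 0 -0.03 0 0 0 60;0 0 0 0 0 0 60;0 0 0 0 0 0 60",
  "force": 50
}}

```text
time_s: 11.45
eef_pos: [591.2, 149.8, 84.9]
ee_rot: [0.0, 0.761, 0.649, 0.0]
force: [1.0, 0.9, 0.3]
grip_width: 0.596
grip_force: 0.0
```

Call:
{"api": "drive_tool", "payload": {
  "commands": "0 0 0 0 0 0 30;0 0 0 0 0 0 30;0 0 0 0 0 0 15;0 0 0 0 0 0 15;0 0 0 0 0 0 10;0 0 0 0 0 0 10",
  "force": 50
}}

```text
time_s: 11.95
eef_pos: [590.8, 149.9, 85.0]
ee_rot: [-0.0, 0.761, 0.649, 0.0]
force: [-4.0, 0.6, 5.0]
grip_width: 0.181
grip_force: 51.4
```

Gripped at 15.4 mm, which matches the 16 mm bar. Now I turn anticlockwise in steps and check the moment after each.

Call:
{"api": "drive_tool", "payload": {
  "commands": "0 0 0 0 0 0.04 10;0 0 0 0 0 0.04 10;0 0 0 0 0 0.04 10;0 0 0 0 0 0 10"
}}

```text
time_s: 12.28
eef_pos: [591.4, 149.8, 85.1]
ee_rot: [0.0, 0.729, 0.685, 0.001]
force: [-1.3, 0.2, 5.8]
grip_width: 0.177
grip_force: 51.3
```

```bash
cat > y.py <<'E'
from h import *
s=sense(); r=quat(s["ee_rot"]).as_matrix(); print(s["time_s"],"pos",s["eef_pos"].round(1),"yaw",round(math.degrees(math.atan2(r[1,1],r[0,1])),2),"F",s["force"].round(1),"T",s["wrist_torque"].round(2),"grip",s["grip_width"],s["grip_force"])
E
python3 y.py
```

```text
12.2833 pos [591.4 149.8  85.1] yaw -3.57 F [-1.3  0.2  5.8] T [ 0.07  0.34 -0.04] grip 0.1767737777329742 51.3099467754364
```

Call:
{"api": "drive_tool", "payload": {
  "commands": "0 0 0 0 0 0.1 10;0 0 0 0 0 0.1 10;0 0 0 0 0 0.1 10;0 0 0 0 0 0 10"
}}

```text
time_s: 12.62
eef_pos: [591.1, 149.7, 85.0]
ee_rot: [0.0, 0.642, 0.766, 0.0]
force: [-2.3, -0.4, 5.4]
grip_width: 0.178
grip_force: 51.4
```

```bash
python3 y.py
```

```text
12.6167 pos [591.1 149.7  85. ] yaw 10.05 F [-2.3 -0.4  5.4] T [-0.04  0.52  0.05] grip 0.17847342519814996 51.36092483997345
```

Call:
{"api": "drive_tool", "payload": {
  "commands": "0 0 0 0 0 0.1 10;0 0 0 0 0 0.1 10;0 0 0 0 0 0.1 10;0 0 0 0 0 0.1 10;0 0 0 0 0 0.1 10;0 0 0 0 0 0.1 10;0 0 0 0 0 0 10"
}}

```text
time_s: 13.2
eef_pos: [590.3, 149.4, 84.9]
ee_rot: [-0.001, 0.446, 0.895, -0.001]
force: [-8.1, -1.2, 6.7]
grip_width: 0.171
grip_force: 51.9
```

```bash
python3 y.py
```

```text
13.2 pos [590.3 149.4  84.9] yaw 37.04 F [-8.1 -1.2  6.7] T [-0.17  1.27  0.11] grip 0.17130054185482657 51.87504708766937
```

There is no stop yet at 46°. I ease the sideways load and continue, in small steps from 53°.

Call:
{"api": "drive_tool", "payload": {
  "commands": "-0.008 -0.001 0 0 0 0.08 10;0 0 0 0 0 0.08 10;0 0 0 0 0 0 10"
}}

```text
time_s: 13.45
eef_pos: [590.0, 149.5, 84.9]
ee_rot: [-0.0, 0.389, 0.921, -0.0]
force: [-4.5, -0.8, 5.9]
grip_width: 0.176
grip_force: 51.5
```

```bash
python3 y.py
```

```text
13.45 pos [590.  149.5  84.9] yaw 44.19 F [-4.5 -0.8  5.9] T [-0.1   0.76  0.04] grip 0.17552267071560715 51.493619084358215
```

Call:
{"api": "drive_tool", "payload": {
  "commands": "0 0 0 0 0 0.03 10;0 0 0 0 0 0.03 10;0 0 0 0 0 0 10"
}}

```text
time_s: 13.7
eef_pos: [589.9, 149.4, 84.8]
ee_rot: [-0.0, 0.368, 0.93, -0.0]
force: [-3.8, -1.3, 5.7]
grip_width: 0.178
grip_force: 51.4
```

```bash
python3 y.py
```

```text
13.7 pos [589.9 149.4  84.8] yaw 46.77 F [-3.8 -1.3  5.7] T [-0.19  0.83 -0.06] grip 0.17756307823887665 51.412131786346436
```

Call:
{"api": "drive_tool", "payload": {
  "commands": "0 0 0 0 0 0.03 10;0 0 0 0 0 0.03 10;0 0 0 0 0 0 10"
}}

```text
time_s: 13.95
eef_pos: [589.8, 149.4, 84.8]
ee_rot: [-0.0, 0.346, 0.938, -0.0]
force: [-3.9, -1.0, 6.8]
grip_width: 0.173
grip_force: 51.4
```

```bash
python3 y.py
```

```text
13.95 pos [589.8 149.4  84.8] yaw 49.47 F [-3.9 -1.   6.8] T [-0.16  0.88 -0.04] grip 0.1729488689520853 51.43994450569153
```

Call:
{"api": "drive_tool", "payload": {
  "commands": "0 0 0 0 0 0.03 10;0 0 0 0 0 0.03 10;0 0 0 0 0 0 10"
}}

```text
time_s: 14.2
eef_pos: [589.8, 149.4, 84.8]
ee_rot: [-0.0, 0.324, 0.946, -0.0]
force: [-4.7, -1.0, 6.0]
grip_width: 0.177
grip_force: 51.5
```

```bash
python3 y.py
```

```text
14.2 pos [589.8 149.4  84.8] yaw 52.17 F [-4.7 -1.   6. ] T [-0.19  0.94 -0.08] grip 0.17652213542721978 51.47583782672882
```

Call:
{"api": "drive_tool", "payload": {
  "commands": "-0.003 0 0 0 0 0.03 10;0 0 0 0 0 0.03 10;0 0 0 0 0 0 10"
}}

```text
time_s: 14.45
eef_pos: [589.7, 149.4, 84.8]
ee_rot: [-0.0, 0.302, 0.953, -0.0]
force: [-3.6, -0.8, 5.3]
grip_width: 0.173
grip_force: 51.4
```

```bash
python3 y.py
```

```text
14.45 pos [589.7 149.4  84.8] yaw 54.87 F [-3.6 -0.8  5.3] T [-0.22  0.75 -0.09] grip 0.1727335493027722 51.37927293777466
```

Call:
{"api": "drive_tool", "payload": {
  "commands": "0 0 0 0 0 0.03 10;0 0 0 0 0 0.03 10;0 0 0 0 0 0 10"
}}

```text
time_s: 14.7
eef_pos: [589.7, 149.4, 84.8]
ee_rot: [-0.0, 0.279, 0.96, -0.0]
force: [-3.8, -0.3, 6.5]
grip_width: 0.177
grip_force: 51.4
```

```bash
python3 y.py
```

```text
14.7 pos [589.7 149.4  84.8] yaw 57.57 F [-3.8 -0.3  6.5] T [-0.22  0.83 -0.  ] grip 0.17669936613478207 51.38790965080261
```

Call:
{"api": "drive_tool", "payload": {
  "commands": "0 0 0 0 0 0.03 10;0 0 0 0 0 0.03 10;0 0 0 0 0 0 10"
}}

```text
time_s: 14.95
eef_pos: [589.6, 149.4, 84.8]
ee_rot: [-0.0, 0.257, 0.967, -0.0]
force: [-3.5, -1.5, 6.2]
grip_width: 0.177
grip_force: 51.4
```

```bash
python3 y.py
```

```text
14.95 pos [589.6 149.4  84.8] yaw 60.27 F [-3.5 -1.5  6.2] T [-0.24  0.79 -0.03] grip 0.1772313710304723 51.4074182510376
```

Call:
{"api": "drive_tool", "payload": {
  "commands": "0 0 0 0 0 0.03 10;0 0 0 0 0 0.03 10;0 0 0 0 0 0 10"
}}

```text
time_s: 15.2
eef_pos: [589.5, 149.3, 84.8]
ee_rot: [-0.0, 0.234, 0.972, -0.0]
force: [-5.4, -1.5, 5.9]
grip_width: 0.178
grip_force: 51.4
```

```bash
python3 y.py
```

```text
15.2 pos [589.5 149.3  84.8] yaw 62.94 F [-5.4 -1.5  5.9] T [-0.31  1.02 -0.28] grip 0.17806787598482127 51.404955983161926
```

The moment is rising to -0.28 at 72° turned. I'll take one 1.4° step to confirm it's the stop.

Call:
{"api": "drive_tool", "payload": {
  "commands": "0 0 0 0 0 0.02 10;0 0 0 0 0 0.01 10;0 0 0 0 0 0 10"
}}

```text
time_s: 15.45
eef_pos: [589.0, 149.4, 84.8]
ee_rot: [-0.001, 0.223, 0.975, -0.0]
force: [-6.6, -1.3, 6.9]
grip_width: 0.173
grip_force: 51.7
```

```bash
python3 y.py
```

```text
15.45 pos [589.  149.4  84.8] yaw 64.21 F [-6.6 -1.3  6.9] T [-0.25  1.42 -0.64] grip 0.1731871707191089 51.735910177230835
```

The stop is confirmed (-0.64 N m at yaw 64.2°, contact near 62.3°). I back off to unload it and start a gentle lift.

Call:
{"api": "drive_tool", "payload": {
  "commands": "-0.004 0 0 0 0 -0.04 10;0 0 0 0 0 0 10;0 0 0.005 0 0 0 10;0 0 0.005 0 0 0 10;0 0 0.005 0 0 0 10;0 0 0 0 0 0 10"
}}

```text
time_s: 15.95
eef_pos: [589.3, 149.5, 86.2]
ee_rot: [-0.0, 0.238, 0.971, -0.0]
force: [-5.0, -2.1, 5.2]
grip_width: 0.177
grip_force: 51.3
```

```bash
python3 y.py
```

```text
15.95 pos [589.3 149.5  86.2] yaw 62.5 F [-5.  -2.1  5.2] T [-0.35  0.9  -0.  ] grip 0.17700267854012122 51.31448686122894
```

Call:
{"api": "drive_tool", "payload": {
  "commands": "0 0 0.008 0 0 0 10;0 0 0.008 0 0 0 10;0 0 0 0 0 0 10"
}}

```text
time_s: 16.2
eef_pos: [589.3, 149.5, 87.7]
ee_rot: [-0.0, 0.238, 0.971, -0.0]
force: [-3.6, -2.0, 3.8]
grip_width: 0.174
grip_force: 51.3
```

Call:
{"api": "drive_tool", "payload": {
  "commands": "0 0 0.01 0 0 0 10;0 0 0.01 0 0 0 10;0 0 0 0 0 0 10"
}}

```text
time_s: 16.45
eef_pos: [589.4, 149.6, 89.7]
ee_rot: [-0.0, 0.238, 0.971, -0.0]
force: [-4.1, -2.3, 2.8]
grip_width: 0.177
grip_force: 51.2
```

The lips have let go, since the lift is smooth with only the spring's push. I continue straight up.

Call:
{"api": "drive_tool", "payload": {
  "commands": "0 0 0.02 0 0 0 10;0 0 0.02 0 0 0 10;0 0 0.02 0 0 0 10;0 0 0.03 0 0 0 10;0 0 0.03 0 0 0 10;0 0 0.05 0 0 0 10;0 0 0 0 0 0 10"
}}

```text
time_s: 17.03
eef_pos: [590.1, 149.8, 107.9]
ee_rot: [0.001, 0.238, 0.971, 0.0]
force: [0.3, -0.1, -3.9]
grip_width: 0.177
grip_force: 50.2
```

```bash
python3 y.py
```

```text
17.0333 pos [590.1 149.8 107.9] yaw 62.52 F [ 0.3 -0.1 -3.9] T [-0.04 -0.05 -0.02] grip 0.17736644120653272 50.153144001960754
```

The cup weighs about 0.4 kg and hangs free, with its underside at TCP z minus 23.4. Up and across to above the mat.

Call:
{"api": "drive_tool", "payload": {
  "commands": "0 0 0.2 0 0 0 10;0 0 0.3 0 0 0 10;0 0 0.3 0 0 0 10;0 0 0.2 0 0 0 10;-0.03 -0.1 0.05 0 0 0 10;-0.06 -0.25 0 0 0 0 10;-0.07 -0.31 0 0 0 0 10;-0.07 -0.31 0 0 0 0 10;-0.07 -0.31 0 0 0 0 10;-0.07 -0.31 0 0 0 0 10;-0.07 -0.31 0 0 0 0 10;-0.07 -0.31 0 0 0 0 10;-0.07 -0.31 0 0 0 0 10;-0.07 -0.31 0 0 0 0 10;-0.07 -0.31 0 0 0 0 10;-0.07 -0.31 0 0 0 0 10;-0.05 -0.2 0 0 0 0 10;-0.02 -0.08 0 0 0 0 10;0 0 0 0 0 0 10;0 0 0 0 0 0 10"
}}

```text
time_s: 18.7
eef_pos: [503.1, -222.8, 211.0]
ee_rot: [-0.001, 0.238, 0.971, 0.0]
force: [0.8, 0.1, -3.7]
grip_width: 0.18
grip_force: 50.1
```

```bash
python3 y.py; python3 - <<'E'
from h import *
s=sense()
for n in("scene","top","wrist"):
    t=capture(n); ss=s if n=="wrist" else None
    for r in boxes_of(t,"mat"): print(n,np.round(r["position"]),round(r["confidence"],2),at_z(t,r["position"],8,ss).round(1))
    m=cv2.inRange(cv2.cvtColor(t["pixels"],cv2.COLOR_BGR2HSV),(3,70,25),(22,255,255))
    print(" pred circle", [np.round(proj(t,(505+75*math.cos(a),-223.6+75*math.sin(a),8),ss)).tolist() for a in np.arange(0,6.2,np.pi/2)])
    for c in cv2.findContours(m,0,2)[0]:
        if cv2.contourArea(c)>600: print(" blob",cv2.boundingRect(c),cv2.contourArea(c))
# mat from scene (first frame file)
im=cv2.imread("pics/scene0.png"); t=capture("scene"); m=cv2.inRange(cv2.cvtColor(im,cv2.COLOR_BGR2HSV),(3,70,25),(22,255,255)); m[:138]=0; m[185:]=0; m[:,:255]=0; m[:,325:]=0
c=max(cv2.findContours(m,0,1)[0],key=cv2.contourArea)[:,0].astype(float)
P=np.array([at_z(t,u,8)[:2] for u in c]); v=np.linalg.lstsq(np.c_[2*P,np.ones(len(P))],(P**2).sum(1),rcond=None)[0]; print("scene0 mat",v[:2],np.sqrt(v[2]+v[0]**2+v[1]**2))
E
```

```text
18.7 pos [ 503.1 -222.8  211. ] yaw 62.49 F [ 0.8  0.1 -3.7] T [0.04 0.05 0.01] grip 0.17987222401969258 50.089309215545654
scene [286. 106.] 0.67 [ 331.7 -425.     8. ]
scene [288. 160.] 0.58 [ 513.8 -218.7    8. ]
 pred circle [[271.0, 170.0], [307.0, 169.0], [307.0, 146.0], [273.0, 146.0]]
 blob (309, 185, 35, 32) 773.0
 blob (267, 143, 48, 34) 1228.5
 blob (516, 93, 124, 67) 1474.0
 blob (509, 0, 131, 99) 6013.0
 blob (415, 0, 58, 31) 1062.0
 blob (142, 0, 123, 97) 8057.5
top [417. 233.] 0.75 [ 513.9 -201.3    8. ]
 pred circle [[425.0, 206.0], [395.0, 237.0], [428.0, 269.0], [458.0, 237.0]]
 blob (395, 206, 53, 63) 1962.0
 blob (320, 196, 41, 41) 1251.5
 blob (34, 164, 47, 60) 1246.0
wrist [321. 136.] 0.9 [ 478.5 -205.6    8. ]
 pred circle [[346.0, 219.0], [378.0, 134.0], [285.0, 104.0], [260.0, 194.0]]
 blob (253, 96, 130, 87) 7165.5
 blob (462, 79, 88, 89) 5918.5
scene0 mat [ 507.66569728 -218.38033525] 72.98769908490713
```

Both cameras put the mat's centre at (506,-222), so the cup is right over it. I descend, slowly at the end.

Call:
{"api": "drive_tool", "payload": {
  "commands": "0.025 0.01 -0.1 0 0 0 10;0 0 -0.2 0 0 0 10;0 0 -0.25 0 0 0 10;0 0 -0.25 0 0 0 10;0 0 -0.25 0 0 0 10;0 0 -0.25 0 0 0 10;0 0 -0.2 0 0 0 10;0 0 -0.1 0 0 0 10;0 0 -0.07 0 0 0 10;0 0 -0.04 0 0 0 10;0 0 0 0 0 0 10;0 0 0 0 0 0 10"
}}

```text
time_s: 20.05
eef_pos: [506.4, -222.6, 41.5]
ee_rot: [0.001, 0.238, 0.971, -0.0]
force: [-0.8, 0.8, -3.4]
grip_width: 0.175
grip_force: 50.0
```

Call:
{"api": "drive_tool", "payload": {
  "commands": "0 0 -0.01 0 0 0 10;0 0 -0.01 0 0 0 10;0 0 0 0 0 0 10"
}}

```text
time_s: 20.3
eef_pos: [506.1, -222.4, 39.0]
ee_rot: [0.0, 0.238, 0.971, -0.0]
force: [-0.3, 0.0, -3.8]
grip_width: 0.177
grip_force: 50.0
```

Call:
{"api": "drive_tool", "payload": {
  "commands": "0 0 -0.01 0 0 0 10;0 0 -0.01 0 0 0 10;0 0 -0.01 0 0 0 10;0 0 -0.01 0 0 0 10;0 0 0 0 0 0 10"
}}

```text
time_s: 20.72
eef_pos: [505.9, -222.3, 34.5]
ee_rot: [-0.0, 0.238, 0.971, 0.0]
force: [0.5, -1.0, -3.7]
grip_width: 0.175
grip_force: 50.0
```

Call:
{"api": "drive_tool", "payload": {
  "commands": "0 0 -0.01 0 0 0 10;0 0 -0.01 0 0 0 10;0 0 0 0 0 0 10"
}}

```text
time_s: 20.97
eef_pos: [506.0, -222.4, 32.7]
ee_rot: [0.0, 0.238, 0.971, -0.0]
force: [-0.2, 0.3, -3.1]
grip_width: 0.179
grip_force: 50.0
```

Call:
{"api": "drive_tool", "payload": {
  "commands": "0 0 -0.008 0 0 0 10;0 0 0 0 0 0 10"
}}

```text
time_s: 21.13
eef_pos: [506.1, -222.6, 32.5]
ee_rot: [0.0, 0.237, 0.971, -0.0]
force: [-2.8, -0.9, 4.3]
grip_width: 0.175
grip_force: 51.0
```

It has touched down gently (about 8 N on the mat). I open the fingers and withdraw straight up.

Call:
{"api": "drive_tool", "payload": {
  "commands": "0 0 0 0 0 0 22;0 0 0 0 0 0 25;0 0 0 0 0 0 40;0 0 0 0 0 0 60;0 0 0 0 0 0 60;0 0 0 0 0 0 60"
}}

```text
time_s: 21.63
eef_pos: [506.0, -222.3, 31.9]
ee_rot: [0.0, 0.238, 0.971, 0.0]
force: [-0.7, -0.7, 0.5]
grip_width: 0.6
grip_force: 0.0
```

Call:
{"api": "drive_tool", "payload": {
  "commands": "0 0 0.05 0 0 0 60;0 0 0.1 0 0 0 60;0 0 0.2 0 0 0 60;0 0 0.2 0 0 0 60;0 0 0.25 0 0 0 60;0 0 0.25 0 0 0 60;0 0 0.25 0 0 0 60;0 0 0.2 0 0 0 60;0 0 0 0 0 0 60;0 0 0 0 0 0 60;0 0 0 0 0 0 60;0 0 0 0 0 0 60"
}}

```text
time_s: 22.63
eef_pos: [505.5, -222.1, 181.0]
ee_rot: [-0.001, 0.238, 0.971, 0.0]
force: [0.5, -0.0, -0.4]
grip_width: 0.602
grip_force: 0.0
```

```bash
python3 y.py; python3 - <<'E'
from h import *
s=sense()
for n in("scene","top","wrist"):
    t=capture(n); ss=s if n=="wrist" else None
    for o,z in(("cup",40),("cup_bar",60),("button_top",72),("tub",50),("jar",40),("brush",10)):
        for r in boxes_of(t,o):
            if r["confidence"]>.4: print(n,o,np.round(r["position"]),round(r["confidence"],2),at_z(t,r["position"],z,ss).round())
    if n=="wrist":
        im=cv2.GaussianBlur(t["pixels"],(3,3),0).mean(axis=2); c0=proj(t,(506,-222.5,47),s); print("lid pred",c0)
        m=((im<25)*255).astype(np.uint8)
        for c in cv2.findContours(m,0,1)[0]:
            if 1000<cv2.contourArea(c)<20000: x,y,w,h=cv2.boundingRect(c); print("dark",x,y,w,h,at_z(t,(x+w/2,y+h/2),47,s).round(1))
E
```

```text
22.6333 pos [ 505.5 -222.1  181. ] yaw 62.52 F [ 0.5 -0.  -0.4] T [0.06 0.03 0.05] grip 0.6022950507167585 0.0
scene cup [288. 154.] 0.88 [ 521. -212.   40.]
scene cup [326. 200.] 0.72 [573.  -5.  40.]
scene cup [438. 267.] 0.68 [542. 326.  40.]
scene cup_bar [435. 267.] 0.89 [558. 323.  60.]
scene cup_bar [287. 153.] 0.65 [ 533. -200.   60.]
scene cup_bar [330. 197.] 0.65 [569.   5.  60.]
scene button_top [388. 211.] 0.48 [511. 150.  72.]
scene tub [278. 241.] 0.67 [755.   5.  50.]
scene jar [213. 188.] 0.91 [ 756. -265.   40.]
scene brush [373. 314.] 0.55 [722. 281.  10.]
top cup [341. 215.] 0.82 [559. -19.  40.]
top cup [425. 240.] 0.72 [ 498. -211.   40.]
top cup_bar [196. 230.] 0.94 [530. 310.  60.]
top cup_bar [425. 236.] 0.9 [ 508. -208.   60.]
top cup_bar [338. 213.] 0.89 [563. -13.  60.]
top button_top [267. 240.] 0.65 [505. 147.  72.]
top tub [330. 127.] 0.82 [765.   3.  50.]
top jar [442. 134.] 0.65 [ 747. -260.   40.]
top brush [217. 153.] 0.64 [714. 276.  10.]
wrist cup [524. 123.] 0.69 [548. -27.  40.]
wrist cup [319. 171.] 0.6 [ 501. -218.   40.]
wrist cup [626.  71.] 0.6 [547.  80.  40.]
wrist cup_bar [320. 173.] 0.78 [ 498. -216.   60.]
wrist cup_bar [521. 122.] 0.6 [538. -40.  60.]
wrist button_top [602. 283.] 0.41 [729. -12.  72.]
wrist tub [603. 283.] 0.94 [753.   3.  50.]
wrist jar [367. 341.] 0.69 [ 704. -261.   40.]
lid pred (np.float64(317.2171703553816), np.float64(179.4707611893911))
dark 283 145 69 69 [ 506.1 -222.3   47. ]
```

The lid is seen at (506,-222) at the expected height. The cup stands on the mat, nothing else has moved, and the gripper is clear, so I'm handing in.

```bash
python3 -c "
from rig import finish_job; print(finish_job())"
```

```text
the job is handed in; nothing more can be done
None
```

The job is handed in, though the judge's verdict wasn't shown: the button was pressed to the bottom, the cup turned about 72° to its stop and lifted off, and it was set upright within a few millimetres of the cork mat's centre and released at 22.6 s, with the tub, jar and brush unmoved.

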